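# Fill the row of sample blocks and take a moisture reading

## Task

Set the loose wooden sample block lying on the bench into the empty, chalk-outlined place on the low shelf, flat and square with the row like its neighbours, and let go of it. Then take the hand-held moisture meter out of its stand and hold it upright with its sprung foot inside the pencil outline on top of that block, the foot lying lengthwise along the block, pressed gently so that the foot goes about halfway into the meter. Finish while still gripping and pressing the meter there (do not put it down or let go), and leave everything else where it is.

Things in the scene. Friction and masses are not known exactly. Their poses are not given: they have to be found in the camera images.
- block: The sample block that lies on the bench at the start (65 g, pale wood): 64 mm along its x (length), 45 mm along y, 30 mm tall. Origin at the centre of its underside, z up. Grip it across its two ends (64 mm). Either end may face either way in the row. A dark pencil rectangle (44 x 20 mm, long side along the length) is drawn on its top, 8 mm off centre towards its +x end.
- spot (a point): Centre of the pencil rectangle on top of the loose block: 8 mm along the block's +x, 30 mm above its underside.
- rack: Low fixed shelf of dark wood, 120 mm deep (its x), 290 mm long (its y); origin under its centre on the bench; its board's top is 45 mm above the bench. The row runs along its y: four places at y = -90, -30, 30 and 90 mm, x = 0, three of them taken. End stops 12 mm high, 8 mm thick at both ends; open at front and back.
- gap: The empty place: a chalk rectangle (66 x 47 mm, flat) on the shelf board, at any of the four places. Origin at its centre on the board's top (z = 45 mm); the block's length belongs along its x (shelf depth), its y runs along the row. Blocks stand at 60 mm pitch, so 15 mm are free on each side.
- kept0: A neighbour block already on the shelf, same size, wood and pencil outline as the loose one, length along the shelf's depth. Origin at centre of underside. Leave it.
- kept1: As kept0.
- kept2: As kept0.
- stand: Fixed wooden stand, 70 x 62 mm (its x, y), 50 mm tall, on a 100 x 90 mm, 4 mm thick base, with a pocket open at the top (50 x 30 mm) that holds the meter upright; the meter's box rests on ledges 20 mm above the bench, 30 mm deep in the pocket. Origin under its centre.
- meter: Moisture meter, upright grey plastic box (140 g with foot), 46 mm along its x (wide), 26 mm along its y (thick), 100 mm tall along its z; small screens on both broad faces. Origin at the centre of the box's underside (20 mm above the bench in the stand). Grip it across its 26 mm thickness, e.g. 75 mm above the origin; lift it straight up over 55 mm to clear the stand.
- foot (a joint): How far the sprung black foot is pushed up into the meter: 0 m = fully out, 0.010 m = fully in. It takes 2.5 N to start it moving and 7.5 N to push it fully in (500 N/m); halfway is 5 N. Its own weight and the meter's do not push it in.
- foot_sole (a point): Centre of the foot's flat underside. The foot is 36 mm long along the meter's x and 12 mm wide along its y, and sticks out so that its sole lies 13 mm under the meter's origin when fully out.
- chisel: Bystander, leave it: wood-handled chisel, 240 mm long along its x, lying in front of the shelf, 30 mm high.
- tape: Bystander, leave it: tape measure case, 70 x 40 mm, 62 mm tall.
- square: Bystander, leave it: try square lying flat, stock 120 mm along its y, steel blade 160 mm out along its x near the stock's -y end, 16 mm high.
- glue: Bystander, leave it: white glue bottle, 56 mm diameter, 150 mm tall, at the far side.
- mallet: Bystander, leave it: wooden mallet lying along its x, 270 mm long, its head 120 mm wide along y and 70 mm high at the +x end.
- offcut: Bystander, leave it: flat board offcut 150 x 50 x 22 mm.
Things that resemble listed ones, but are neither listed nor needed, are in the scene too. What is shaped like the block but red is not meant. Leave any purple look-alike of the meter alone.

How it is judged:
On the way, in this order (a step that is already met when the one before it is completed fails the run):
1. the loose block stands in the empty place, square with the row, released (horizontal distance between block and gap below 0.008 m and angle between the x axis of block and the x axis of gap, either way round below 0.12 rad and z of block in the frame of rack between 0.041 and 0.049 m and angle between block's own z axis and vertical below 0.08 rad and contact force between the fingers and block below 0.1 N and linear speed of block below 0.02 m/s), for 0.2 s.
2. the meter is lifted out of its stand by the gripper (z of meter in the frame of stand above 0.055 m and contact force between the fingers and meter above 2 N), for 0.1 s.
At the end, for the whole second after the job is handed in: Block in the empty place (8 mm, 0.12 rad), flat; meter still gripped, upright within 8 degrees, foot along the block within 0.2 rad, sole within 8 mm of the outline centre, pushed in 2 to 8 mm of 10, 2 to 12 N on the block, all still (all of step 1 and distance between foot_sole and spot below 0.008 m and angle between meter's own z axis and vertical below 0.14 rad and angle between the x axis of meter and the x axis of block, either way round below 0.2 rad and value of joint foot between 0.002 and 0.008 m and contact force between meter and block between 2 and 12 N and contact force between the fingers and meter above 2 N and linear speed of meter below 0.02 m/s); the arm keeps its last pose, push and grip.
It fails at once if the meter is pressed harder than 25 N on the block (contact force between meter and block above 25 N).
It fails at once if a neighbour block is shifted by more than 12 mm (distance of any of kept0, kept1, kept2 from where it was at the start of the episode above 0.012 m).
It fails at once if a bystander is shifted by more than 20 mm (distance of any of chisel, tape, square, glue, mallet, offcut from where it was at the start of the episode above 0.02 m).
It also fails if it takes over 51 s, if anything falls off the work surface, if the arm or the gripper's body presses on something with over 40 N, if the wrist force passes 120 N, or if a joint passes its speed limit or range.

## Robot

A 7-joint arm with a two-finger parallel gripper is mounted at the origin on the work surface. World frame = base frame: x ahead of the robot, y to its left, z up, the work surface at z = 0. Lengths are in m, angles in rad, forces in N, time in s.
With the tool pointing down it reaches from about 0.425 to 0.925 m from the base axis. Payload 6.8 kg.
Tool frame: the origin (TCP) lies midway between the tips of the shut fingers; the grasp point (between the pads) lies 19 mm behind it (r.grip_depth is the distance from the TCP to the grasp point, in m); z points along the fingers, y is the line along which they close (so a half turn about z gives the same grasp; the last joint's range is limited). The gripper opens to 85 mm and grips with 20 to 120 N. Pads are 22 mm wide; open, the fingers measure 114 mm over their backs; the gripper's body (76 mm by 85 mm) begins 54 mm behind the grasp point. The pads swing forward as they close: fully open they stand 13 mm farther back than shut.
Start: joints at [1.027, 0.477, 0.022, 1.555, -0.011, 1.109, -0.083], TCP at [0.285, -0.612, 0.231] pointing down, gripper open.
Joint ranges: [-2.96, 2.96], [-0.34, 2.1], [-1.41, 1.46], [0.24, 2.44], [-1.37, 4.51], [0.17, 1.92], [-2.96, 2.96]. Speed limits (rad/s): [2.39, 2.39, 3.14, 3.14, 3.14, 3.14, 3.14].

## Interface

Orientations are given as a rotation vector (axis times angle).
In Python, from bench import telemetry, grab_frame, calibration, order, silhouettes, r gives the robot as it stands.
- The arm moves only by the tool apply_moves, never from a script. Its argument "moves" is a list of rows, each a list of 7 numbers: the turn, a rotation vector about the tool's x, y, z scaled (see below), then the shift along the tool's x, y, z scaled (see below), then the opening, from -1 (shut) to 1 (fully open). A call has exactly 8 rows; each row shifts and turns the commanded pose from where the row before left it, along the tool's axes as they then stand; what a row does not reach is not made up. The controller multiplies each number of a shift by 1000 mm and each number of a turn by 6 degrees. A row lasts 1/12 s, in which the tool goes at most 41.7 mm and 7.16 degrees, less where a joint would pass 70% of its speed; a pose out of reach is approached as far as the arm can. A call with a number of a shift or a turn outside -1 to 1 is refused whole. A call with a gripper value outside its range is refused whole. The fingers move at their own pace and stop on an object; "grip_force" is the grip in N (left out, the last holds). Time passes only in rows, so rows that do not move let the fingers close, or fill a call up. It gives the time, the measured TCP pose, the force, the opening and the grip force at its end, in the units of the state.
- telemetry.get_obs(): the state, without advancing time (a new reading comes with each control period).
- grab_frame(name): name is "scene" or "side" or "wrist"; returns the picture (480x640x3 uint8, blue, green, red); there is no depth.
- calibration(name): a dict with "fx", "fy", "cx", "cy" (pixels), "world_from_camera" (4x4, takes a point from camera to world coordinates); the wrist camera has in their place "mount" (4x4, takes a point from camera to tool coordinates, whose origin is the TCP and whose axes are the flange's). Camera axes: x right, y down, z forward; pixel columns grow to the right and rows downward; lengths in m; the calibration is good to about 2 mm. A picture is of the moment at which its call begins: read the wrist's pose just before it. calibration takes no time and is no camera call.
- order.hand_in(): hands the job in; it is judged then, once.
Trained networks look in the newest picture that a camera, given by its name, has taken for a name from the list of things; names that differ only in an ending like _2 or _b are one class to them, and where a whole thing is asked for, a point or a joint stands for the part that bears it (a point fixed in the world has none). Each returns a list of dicts, best first, with "p" (0 to 1); they miss things now and then, are a little off and sometimes report something else, mostly with a low value. They report only what shows in the picture. A call takes as long as a camera call. They do not tell look-alikes from the thing itself.
- silhouettes(thing, camera): "mask" (480x640 bool, what is visible of it) and "extent" ([centre column, centre row, width, height] in pixels, round what is visible of it).
The state is a dict: "clock": time; "joints": joint angles; "qvel": joint speeds; "tau": joint torques, N m; "tcp_pos": TCP position; "orientation": TCP orientation; "contact_force": force on the tool from outside, world axes, zero at the start; "moment": the same for the moment, N m; "grip_width": finger opening in m; "gripper_force": force on a finger pad.
Only numpy, scipy, OpenCV 4.12 (cv2) and the standard library are available. Lean on these libraries where they do the work, as an engineer would, in place of code of your own. Each camera call takes 0.05 s, during which the arm holds its last target. There are 200 camera calls.

## Working session

There is one attempt and no reset: what is moved stays moved. The work goes in short steps, Python scripts to look and compute and a tool call to move; the robot and the scene stay as the last step left them, time stands still between calls to the robot, and variables do not carry over. Pictures are saved under pics/ and viewed, at most 10 in all, crops included, and the job is handed in when it is done.

Besides the shell and the picture viewer there is one more tool, called after "Request:" as name(argument=value, ...) on one line, values as JSON. apply_moves: Moves the arm, as the interface text tells. Its arguments: {"type":"object","properties":{"moves":{"type":"array"},"grip_force":{"type":"number"}},"required":["moves"]}

```bash
mkdir -p pics; ls
python3 - <<'E'
from bench import telemetry, grab_frame, calibration
import cv2,numpy as np
np.set_printoptions(precision=4,suppress=True)
print(telemetry.get_obs())
for n in("scene","side"):
    cv2.imwrite(f"pics/{n}0.png",grab_frame(n)); print(calibration(n))
print(calibration("wrist"))
E
```

```text
pics
{'clock': 0.0, 'joints': array([ 1.0269,  0.4778,  0.0223,  1.5564, -0.0115,  1.1093, -0.0831]), 'qvel': array([-0.0002, -0.0002, -0.0005,  0.0015, -0.0008, -0.001 , -0.0009]), 'tau': array([ -0.0007, -59.6443,   1.6075, -28.1198,   0.0124,   0.0094,
        -0.    ]), 'tcp_pos': array([ 0.2847, -0.6114,  0.2304]), 'orientation': array([-3.0657, -0.6788,  0.0008]), 'contact_force': array([ 0.0794, -0.4627,  0.1582]), 'moment': array([0.0398, 0.025 , 0.0056]), 'gripper_force': 0.0, 'grip_width': 0.08506368019769106}
{'fx': 590.5376841682087, 'fy': 590.5376841682087, 'cx': 326.29658409796707, 'cy': 241.27418820931402, 'world_from_camera': array([[ 0.5802,  0.6934, -0.4272,  1.2078],
       [ 0.8144, -0.4975,  0.2987, -0.4334],
       [-0.0053, -0.5212, -0.8534,  1.3247],
       [ 0.    ,  0.    ,  0.    ,  1.    ]])}
{'fx': 448.1280618531281, 'fy': 448.1280618531281, 'cx': 321.4016403306167, 'cy': 239.17903982163418, 'world_from_camera': array([[-0.9049, -0.3341,  0.2637,  0.2905],
       [-0.4256,  0.702 , -0.5711,  0.5782],
       [ 0.0057, -0.629 , -0.7774,  0.8538],
       [ 0.    ,  0.    ,  0.    ,  1.    ]])}
{'fx': 381.17571836508466, 'fy': 381.17571836508466, 'cx': 316.7148104066521, 'cy': 235.8217166633938, 'mount': array([[-0.0016, -0.9487, -0.316 ,  0.0814],
       [ 1.    , -0.0013, -0.001 , -0.0011],
       [ 0.0006, -0.316 ,  0.9487, -0.1434],
       [ 0.    ,  0.    ,  0.    ,  1.    ]])}
```

View pics/scene0.png

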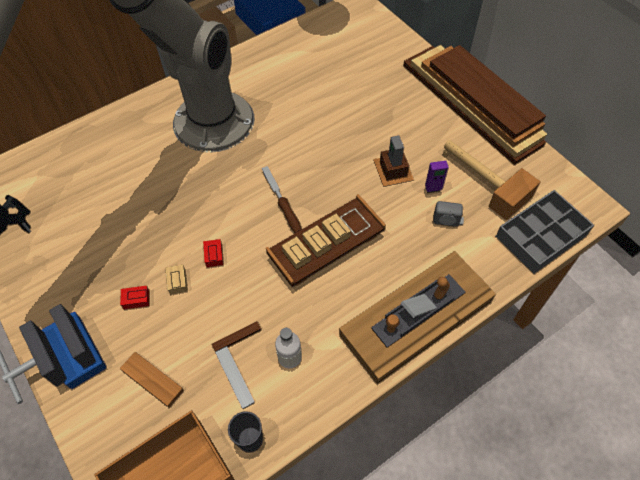

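View pics/side0.png

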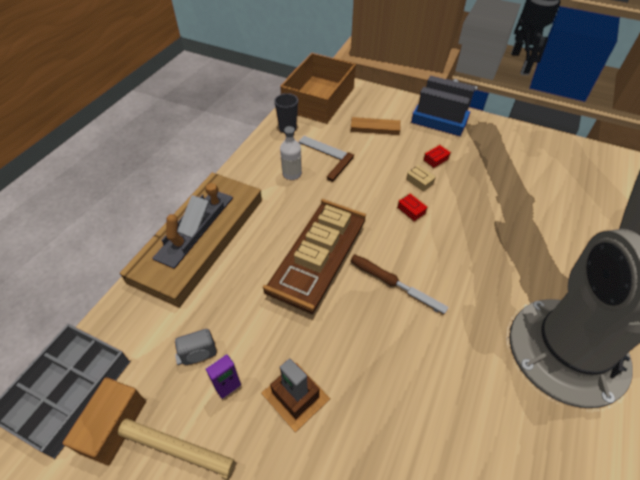

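Scene view: the candidates for the block are the pale one at (176,279) and the red ones at (135,297) and (213,252). The neighbours on the shelf are at (296,250), (317,238) and (337,226), and the gap is at (355,221). The candidates for the meter are the grey one in the stand at (396,150) and the purple one at (437,177). I choose the pale block and the grey meter.

```bash
cat > h.py <<'E'
from bench import telemetry, grab_frame, calibration, order, silhouettes
import cv2,numpy as np
from scipy.optimize import minimize
from scipy.spatial.transform import Rotation as R
np.set_printoptions(precision=4,suppress=True)
def cam(n,obs=None):
    c=calibration(n)
    if n=="wrist":
        T=np.eye(4);T[:3,:3]=R.from_rotvec(obs["orientation"]).as_matrix();T[:3,3]=obs["tcp_pos"]
        T=T@c["mount"]
    else: T=c["world_from_camera"]
    return c,np.linalg.inv(T)
def proj(C,P):
    c,T=C; q=np.atleast_2d(P)@T[:3,:3].T+T[:3,3]
    return np.c_[c["fx"]*q[:,0]/q[:,2]+c["cx"],c["fy"]*q[:,1]/q[:,2]+c["cy"]]
def ray(C,uv,z):
    c,T=C; Ti=np.linalg.inv(T); d=Ti[:3,:3]@np.array([(uv[0]-c["cx"])/c["fx"],(uv[1]-c["cy"])/c["fy"],1])
    o=Ti[:3,3]; return o+d*(z-o[2])/d[2]
def box(lx,ly,z0,z1,cy=0): return np.array([[x,cy+y,z] for x in(-lx/2,lx/2) for y in(-ly/2,ly/2) for z in(z0,z1)])
def place(p,P):
    c,s=np.cos(p[2]),np.sin(p[2]); return np.c_[P[:,0]*c-P[:,1]*s+p[0],P[:,0]*s+P[:,1]*c+p[1],P[:,2]]
def hull(P): return cv2.convexHull(np.float32(P))
def maskhull(m):
    k,l,st,_=cv2.connectedComponentsWithStats(m.astype(np.uint8)); m=l==1+np.argmax(st[1:,4]) if k>1 else m
    ys,xs=np.nonzero(m); return hull(np.r_[np.c_[xs-.5,ys-.5],np.c_[xs+.5,ys+.5]])
def fit(model,obs,p0):
    """obs: list of (C,hull); returns (1-IoU mean, x,y,yaw)"""
    def cost(p):
        s=0
        for C,h in obs:
            g=hull(proj(C,place(p,model))); i=cv2.intersectConvexConvex(g,h)[0]
            s+=1-i/(cv2.contourArea(g)+cv2.contourArea(h)-i)
        return s/len(obs)
    best=min((minimize(cost,[p0[0],p0[1],a],method="Nelder-Mead",options=dict(initial_simplex=[[p0[0]+d,p0[1]+e,a+f] for d,e,f in((0,0,0),(.02,0,.0),(0,.02,0),(0,0,.25))],xatol=1e-5,fatol=1e-5)) for a in np.arange(0,3.14,.4)),key=lambda r:r.fun)
    return np.r_[best.fun,best.x]
BLOCK=box(.064,.045,0,.03); RACK=np.r_[box(.12,.29,0,.045),box(.12,.008,0,.057,.141),box(.12,.008,0,.057,-.141)]
GAP=box(.066,.047,.045,.045); STAND=np.r_[box(.1,.09,0,.004),box(.07,.062,0,.05)]; METER=box(.046,.026,.05,.12)
E
python3 - <<'E'
from h import *
C={n:cam(n) for n in("scene","side")}
pts=dict(block=(176,279),rack=(326,240),gap=(355,221),stand=(395,168),meter=(396,150))
M=dict(block=BLOCK,rack=RACK,gap=GAP,stand=STAND,meter=METER)
sidepts=dict(block=(421,178),rack=(318,256),gap=(299,280),stand=(296,393),meter=(293,378))
for n in("scene","side"): grab_frame(n)
for t in M:
    o={}
    for n,P in(("scene",pts),("side",sidepts)):
        d=[(np.hypot(*(np.array(s["extent"][:2])-P[t])),s) for s in silhouettes(t,n) if s["p"]>.2]
        if d:
            q,s=min(d,key=lambda a:a[0])
            print(t,n,round(q),round(s["p"],2),np.round(s["extent"]))
            if q<20:o[n]=(C[n],maskhull(s["mask"]))
    p0=ray(C["scene"],pts[t],.04)
    if o: print(t,fit(M[t],list(o.values()),p0),*[fit(M[t],[v],p0) for v in o.values()])
E
```

```text
block scene 2 0.64 [178. 279.  20.  28.]
block side 3 0.65 [423. 180.  33.  21.]
block [ 0.0657  0.4233 -0.3449 -0.4017] [ 0.0474  0.4248 -0.3448  2.7428] [ 0.0311  0.4224 -0.3457  2.6925]
rack scene 4 0.73 [326. 244. 118.  94.]
rack side 4 0.65 [314. 258. 104. 116.]
rack [ 0.0888  0.5589  0.0191 -0.0033] [0.073  0.5514 0.0261 3.1381] [0.083  0.5638 0.004  3.1309]
stand scene 2 0.61 [393. 169.  43.  37.]
stand side 5 0.66 [298. 397.  67.  64.]
stand [0.0846 0.462  0.321  2.7903] [ 0.0932  0.4653  0.3183 -0.3472] [0.0373 0.46   0.3215 2.7691]
meter scene 50 0.56 [440. 175.  23.  30.]
meter side 1 0.71 [294. 379.  29.  45.]
meter [0.0546 0.4596 0.3234 2.7077] [0.0546 0.4596 0.3234 2.7077]
```

```bash
cat >> h.py <<'E'
def plan(pos,ang,n=8,start=None):
    """rows to bring TCP to pos with tool y at world angle ang (mod pi), pointing down"""
    o=telemetry.get_obs(); T0=R.from_rotvec(o["orientation"]); y=T0.as_matrix()[:,1]
    d=(ang-np.arctan2(y[1],y[0])+np.pi/2)%np.pi-np.pi/2
    yt=np.arctan2(y[1],y[0])+d; Y=np.array([np.cos(yt),np.sin(yt),0]);Z=np.array([0,0,-1.])
    Rt=np.c_[np.cross(Y,Z),Y,Z]; w=(T0.inv()*R.from_matrix(Rt)).as_rotvec()
    D=np.array(pos)-o["tcp_pos"]; print("at",o["tcp_pos"],"yang",np.arctan2(y[1],y[0]),"turn deg",np.degrees(w),"D",D,"rowmm",1000*np.linalg.norm(D)/n)
    for i in range(n):
        A=T0*R.from_rotvec(w*i/n); print(np.round(np.r_[w/n/np.radians(6),A.inv().apply(D/n)],4).tolist())
E
python3 -c "
from h import *
plan((.424,-.345,.2),-.42)"
```

```text
at [ 0.2849 -0.6119  0.2313] yang -1.1349901452894944 turn deg [  0.0044   0.0007 -40.9659] D [ 0.1391  0.2669 -0.0313] rowmm 37.82638637177286
[0.0001, 0.0, -0.8535, 0.0298, -0.0229, 0.0039]
[0.0001, 0.0, -0.8535, 0.0318, -0.0202, 0.0039]
[0.0001, 0.0, -0.8535, 0.0334, -0.0172, 0.0039]
[0.0001, 0.0, -0.8535, 0.0348, -0.0142, 0.0039]
[0.0001, 0.0, -0.8535, 0.036, -0.011, 0.0039]
[0.0001, 0.0, -0.8535, 0.0368, -0.0078, 0.0039]
[0.0001, 0.0, -0.8535, 0.0374, -0.0044, 0.0039]
[0.0001, 0.0, -0.8535, 0.0376, -0.0011, 0.0039]
```

Request:
apply_moves(moves=[[0,0,-0.85,0.03,-0.023,0.004,1],[0,0,-0.85,0.032,-0.02,0.004,1],[0,0,-0.85,0.033,-0.017,0.004,1],[0,0,-0.85,0.035,-0.014,0.004,1],[0,0,-0.85,0.036,-0.011,0.004,1],[0,0,-0.85,0.037,-0.008,0.004,1],[0,0,-0.85,0.037,-0.004,0.004,1],[0,0,-0.85,0.038,-0.001,0.004,1]])

```text
clock: 1.37
tcp_pos: [0.4257, -0.3441, 0.1995]
orientation: [2.634, 1.711, 0.0]
contact_force: [0.9, -0.6, -0.6]
grip_width: 0.0854
gripper_force: 0.0
```

Run:
```python
from h import *
o=telemetry.get_obs();print(o["clock"],o["qvel"],o["joints"],o["contact_force"]);C=cam("wrist",o);im=grab_frame("wrist")
for s in silhouettes("block","wrist"):
    print(s["p"],np.round(s["extent"]))
    if s["p"]>.3:
        h=maskhull(s["mask"]); print(fit(BLOCK,[(C,h)],(.424,-.345)),ray(C,s["extent"][:2],.02)); cv2.polylines(im,[np.int32(h)],1,(0,255,0),1)
cv2.imwrite("pics/w1.png",im)
plan((.424,-.345,.2),-.42,1)
```

```text
1.3667 [-0.4823 -0.0737 -0.4088  0.2466  0.1389 -0.1532  0.1023] [ 0.7558  0.3141 -0.2313  1.884   0.0874  0.9523  0.0659] [ 0.9434 -0.5857 -0.643 ]
0.82 [317. 209.  76.  58.]
[ 0.0116  0.4228 -0.3445  2.7477] [ 0.4247 -0.3445  0.02  ]
0.75 [348. 312.  56.  73.]
[ 1.     0.424 -0.345  0.   ] [ 0.4104 -0.4494  0.02  ]
0.61 [240.  88.  89.  63.]
[ 1.     0.424 -0.345  0.   ] [ 0.4094 -0.2301  0.02  ]
at [ 0.4289 -0.3385  0.1991] yang -0.4099858062346666 turn deg [ 0.0013 -0.2035  0.5738] D [-0.0049 -0.0065  0.0009] rowmm 8.22938859654015
[0.0002, -0.0339, 0.0956, -0.008, -0.0019, -0.0009]
```

View pics/w1.png

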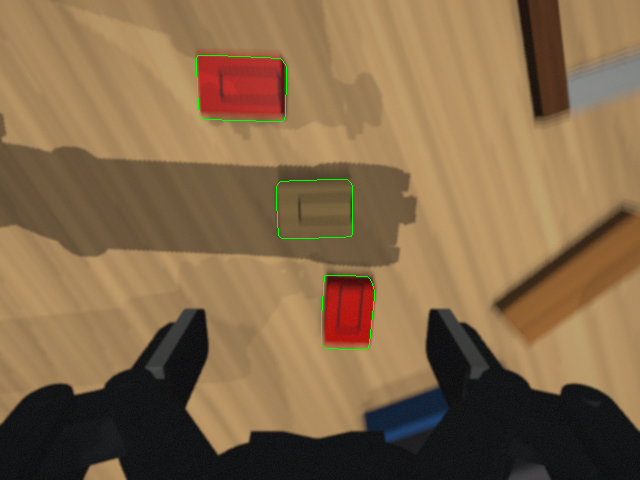

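The pale block is at (315,209), with its pencil outline offset to the right (+u). The red look-alikes are at (241,88) and (348,312). The arm was still moving when I took this, so I'll measure again at rest.

Run:
```python
from h import *
for k in range(2):
    grab_frame("wrist")
o=telemetry.get_obs();print(o["clock"],abs(o["qvel"]).max());C=cam("wrist",o);im=grab_frame("wrist")
S=[s for s in silhouettes("block","wrist") if abs(s["extent"][1]-205)<40]
h=maskhull(S[0]["mask"]);f=fit(BLOCK,[(C,h)],(.424,-.345));print(f,S[0]["extent"])
a=f[3]; a-=np.pi*round((a+.42)/np.pi)
plan((f[1],f[2],.09),a,3)
plan((f[1],f[2],-.004),a,6)
```

```text
1.5667 0.047053680684956044
[ 0.0178  0.4229 -0.3444  2.7351] [314.8, 208.6, 78.2, 58.7]
at [ 0.4245 -0.3468  0.1995] yang -0.42527712397249134 turn deg [ 0.013   0.0474 -1.0736] D [-0.0016  0.0024 -0.1095] rowmm 36.506026091827586
[0.0007, 0.0026, -0.0596, 0.0005, -0.0008, 0.0365]
[0.0007, 0.0026, -0.0596, 0.0005, -0.0008, 0.0365]
[0.0007, 0.0026, -0.0596, 0.0005, -0.0008, 0.0365]
at [ 0.4245 -0.3468  0.1995] yang -0.42527712397249134 turn deg [ 0.013   0.0474 -1.0736] D [-0.0016  0.0024 -0.2035] rowmm 33.916770980601086
[0.0004, 0.0013, -0.0298, 0.0003, -0.0004, 0.0339]
[0.0004, 0.0013, -0.0298, 0.0003, -0.0004, 0.0339]
[0.0004, 0.0013, -0.0298, 0.0003, -0.0004, 0.0339]
[0.0004, 0.0013, -0.0298, 0.0003, -0.0004, 0.0339]
[0.0004, 0.0013, -0.0298, 0.0003, -0.0004, 0.0339]
[0.0004, 0.0013, -0.0298, 0.0003, -0.0004, 0.0339]
```

Request:
apply_moves(moves=[[0,0,-0.06,0.001,-0.001,0.035,1],[0,0,-0.06,0.001,-0.001,0.035,1],[0,0,-0.06,0,-0.001,0.035,1],[0,0,0,0,0,0.035,1],[0,0,0,0,0,0.03,1],[0,0,0,0,0,0.02,1],[0,0,0,0,0,0.008,1],[0,0,0,0,0,0,1]])

```text
clock: 2.33
tcp_pos: [0.4215, -0.3431, -0.0004]
orientation: [-2.622, -1.726, 0.003]
contact_force: [0.4, -0.2, 0.2]
grip_width: 0.0852
gripper_force: 0.0
```

Request:
apply_moves(moves=[[0,0,0,0,0,0,-1],[0,0,0,0,0,0,-1],[0,0,0,0,0,0,-1],[0,0,0,0,0,0,-1],[0,0,0,0,0,0,-1],[0,0,0,0,0,0,-1],[0,0,0,0,0,0,-1],[0,0,0,0,0,0,-1]], grip_force=40)

```text
clock: 3.0
tcp_pos: [0.4243, -0.3436, 0.003]
orientation: [2.62, 1.728, 0.001]
contact_force: [-1.0, -0.5, 6.4]
grip_width: 0.0633
gripper_force: 45.3
```

```bash
python3 -c "
from h import *
plan((.4243,-.3436,.06),-.424,2)
plan((.56,.01,.26),0,14)"
```

```text
at [ 0.4243 -0.3436  0.003 ] yang -0.40453816668534537 turn deg [0.177  0.0585 1.115 ] D [ 0.    -0.     0.057] rowmm 28.48582053385894
[0.0147, 0.0049, 0.0929, -0.0, 0.0001, -0.0285]
[0.0147, 0.0049, 0.0929, -0.0, 0.0001, -0.0285]
at [ 0.4243 -0.3436  0.003 ] yang -0.40453816668534537 turn deg [  0.1618   0.0951 -23.1784] D [0.1357 0.3536 0.257 ] rowmm 32.69047021547699
[0.0019, 0.0011, -0.2759, 0.027, -0.001, -0.0184]
[0.0019, 0.0011, -0.2759, 0.027, -0.0002, -0.0184]
[0.0019, 0.0011, -0.2759, 0.027, 0.0006, -0.0184]
[0.0019, 0.0011, -0.2759, 0.027, 0.0014, -0.0184]
[0.0019, 0.0011, -0.2759, 0.027, 0.0021, -0.0184]
[0.0019, 0.0011, -0.2759, 0.0269, 0.0029, -0.0184]
[0.0019, 0.0011, -0.2759, 0.0268, 0.0037, -0.0184]
[0.0019, 0.0011, -0.2759, 0.0267, 0.0045, -0.0184]
[0.0019, 0.0011, -0.2759, 0.0265, 0.0052, -0.0184]
[0.0019, 0.0011, -0.2759, 0.0264, 0.006, -0.0184]
[0.0019, 0.0011, -0.2759, 0.0262, 0.0067, -0.0184]
[0.0019, 0.0011, -0.2759, 0.026, 0.0075, -0.0184]
[0.0019, 0.0011, -0.2759, 0.0258, 0.0082, -0.0184]
[0.0019, 0.0011, -0.2759, 0.0255, 0.009, -0.0184]
```

Request:
apply_moves(moves=[[0,0,0,0,0,-0.02,-1],[0,0,0,0,0,-0.03,-1],[0,0,0,0.01,0,-0.035,-1],[0,0,-0.35,0.028,-0.001,-0.025,-1],[0,0,-0.35,0.033,0,-0.02,-1],[0,0,-0.35,0.033,0.001,-0.02,-1],[0,0,-0.35,0.033,0.003,-0.02,-1],[0,0,-0.35,0.033,0.004,-0.02,-1]])

```text
clock: 3.67
tcp_pos: [0.4857, -0.1824, 0.1932]
orientation: [2.45, 1.964, 0.001]
contact_force: [1.0, -0.2, -0.7]
grip_width: 0.063
gripper_force: 44.3
```

Request:
apply_moves(moves=[[0,0,-0.35,0.035,0.005,-0.012,-1],[0,0,-0.35,0.035,0.007,-0.012,-1],[0,0,-0.35,0.034,0.008,-0.012,-1],[0,0,-0.35,0.034,0.009,-0.012,-1],[0,0,-0.35,0.03,0.009,-0.012,-1],[0,0,-0.3,0.02,0.006,-0.01,-1],[0,0,0,0.01,0.002,0,-1],[0,0,0,0,0,0,-1]])

```text
clock: 4.33
tcp_pos: [0.5572, 0.0094, 0.2619]
orientation: [2.224, 2.218, 0.003]
contact_force: [-1.0, -0.5, -0.8]
grip_width: 0.0636
gripper_force: 44.4
```

```bash
cat > rackfit.py <<'E'
from h import *
def look(show=None):
    for k in range(2): grab_frame("wrist")
    o=telemetry.get_obs();print(o["clock"],abs(o["qvel"]).max(),o["tcp_pos"],o["grip_width"]);C=cam("wrist",o);im=grab_frame("wrist")
    if show: cv2.imwrite(show,im)
    return C,im
if __name__=="__main__":
    C,im=look("pics/w2.png")
    for t in("gap","rack","kept0"):
        for s in silhouettes(t,"wrist"):
            e=s["extent"];h=maskhull(s["mask"]); print(t,s["p"],np.round(e),ray(C,e[:2],.045)[:2])
            if s["p"]>.4: print("   ",fit(dict(gap=GAP,rack=RACK,kept0=BLOCK+[0,0,.045])[t],[(C,h)],(ray(C,e[:2],.045))))
E
python3 rackfit.py
```

```text
4.4333 0.023674205547841068 [0.556  0.0051 0.2605] 0.06321575210093766
gap 0.75 [322.  81.  83.  62.] [0.5606 0.1105]
    [ 0.0872  0.5594  0.1111 -0.0097]
gap 0.73 [320. 219.  74.  54.] [ 0.5584 -0.0147]
    [ 0.1659  0.5591 -0.012  -0.0078]
gap 0.51 [485. 361.  34.  24.] [ 0.7402 -0.1805]
    [ 0.7067  0.7414 -0.2     1.5613]
rack 0.81 [322. 135. 149. 255.] [0.5607 0.065 ]
    [ 0.1773  0.5581  0.0199 -0.01  ]
kept0 0.89 [322. 220.  73.  54.] [ 0.5603 -0.0155]
    [ 0.0172  0.5594 -0.0093 -0.001 ]
kept0 0.87 [320. 156.  73.  53.] [0.559  0.0456]
    [0.0169 0.5587 0.0505 3.127 ]
kept0 0.78 [318. 258.  68.  16.] [ 0.5559 -0.0563]
    [ 0.7373  0.5569 -0.0702 -0.0079]
```

View pics/w2.png

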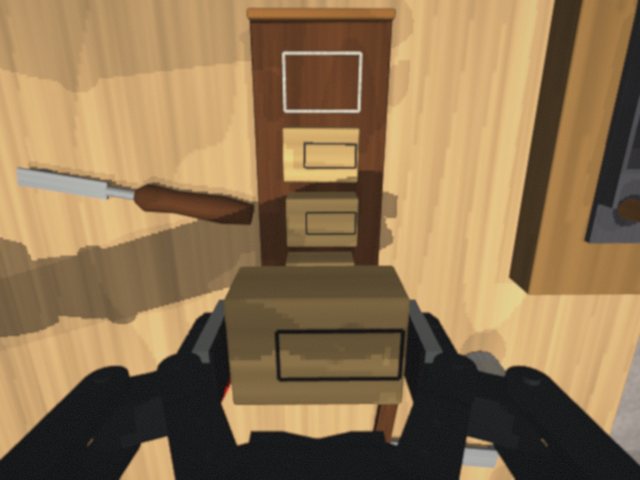

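The view shows the block held squarely with its outline to the right (world +x), and the chalk gap at (322,81). The gap comes out at about (0.559, 0.111), which agrees with the neighbours' pitch.

Run:
```python
from rackfit import *
C,im=look()
# in-hand block offset: fit in tool frame
m=[s for s in silhouettes("block","wrist") if abs(s["extent"][1]-335)<50]
o=telemetry.get_obs()
for zo in(.0,-.003,-.006):
    print(fit(BLOCK+[0,0,o["tcp_pos"][2]+zo],[(C,maskhull(m[0]["mask"]))],o["tcp_pos"])-np.r_[0,o["tcp_pos"][:2],0],m[0]["extent"])
w=((im.min(2)>150)&(im.max(2)-im.min(2)<30)).astype(np.uint8); w[:40]=0;w[125:]=0;w[:,:270]=0;w[:,375:]=0
r=cv2.minAreaRect(np.argwhere(w)[:,::-1].astype(np.float32)); b=cv2.boxPoints(r); print(r)
q=np.array([ray(C,p,.045) for p in b]);print(q[:,:2],q.mean(0))
plan((.5593,.1115,.11),-.006,6)
```

```text
4.7333 0.006429635414022608 [0.5566 0.0053 0.2609] 0.06348196234644567
[ 0.0632 -0.0015 -0.0008  0.0034] [319.6, 336.0, 181.9, 138.0]
[ 0.0184 -0.0007 -0.002   0.0034] [319.6, 336.0, 181.9, 138.0]
[ 0.0272 -0.0007 -0.0034  3.1398] [319.6, 336.0, 181.9, 138.0]
((320.5, 81.5), (59.0, 77.0), 90.0)
[[0.5273 0.1342]
 [0.5932 0.1335]
 [0.5945 0.0855]
 [0.5255 0.0862]] [0.5601 0.1099 0.045 ]
at [0.5568 0.0059 0.2612] yang -0.007308383282222863 turn deg [-0.0165  0.0115 -0.075 ] D [ 0.0025  0.1056 -0.1512] rowmm 30.73495327341203
[-0.0005, 0.0003, -0.0021, 0.0176, 0.0003, 0.0252]
[-0.0005, 0.0003, -0.0021, 0.0176, 0.0003, 0.0252]
[-0.0005, 0.0003, -0.0021, 0.0176, 0.0003, 0.0252]
[-0.0005, 0.0003, -0.0021, 0.0176, 0.0003, 0.0252]
[-0.0005, 0.0003, -0.0021, 0.0176, 0.0003, 0.0252]
[-0.0005, 0.0003, -0.0021, 0.0176, 0.0003, 0.0252]
```

Request:
apply_moves(moves=[[0,0,0,0.02,0.001,0.01,-1],[0,0,0,0.025,0.001,0.02,-1],[0,0,0,0.025,0.001,0.03,-1],[0,0,0,0.02,0,0.035,-1],[0,0,0,0.012,0,0.035,-1],[0,0,0,0.004,0,0.03,-1],[0,0,0,0,0,0.01,-1],[0,0,0,0,0,0,-1]])

```text
clock: 5.5
tcp_pos: [0.5587, 0.1119, 0.0887]
orientation: [-2.226, -2.213, 0.008]
contact_force: [0.0, 0.3, -0.7]
grip_width: 0.0631
gripper_force: 44.3
```

Run:
```python
from rackfit import *
C,im=look()
plan((.56,.112,.048),-.006,3)
```

```text
5.6 0.02878538436871514 [0.5615 0.112  0.0923] 0.06331945191662086
at [0.5621 0.112  0.0931] yang -0.007618461183329977 turn deg [ 0.1561 -0.0157 -0.0927] D [-0.0021 -0.     -0.0451] rowmm 15.050500293088248
[0.0087, -0.0009, -0.0052, -0.0, -0.0007, 0.015]
[0.0087, -0.0009, -0.0052, -0.0, -0.0007, 0.015]
[0.0087, -0.0009, -0.0052, -0.0, -0.0007, 0.015]
```

Request:
apply_moves(moves=[[0,0,0,0,-0.001,0.015,-1],[0,0,0,0,0,0.012,-1],[0,0,0,0,0,0.008,-1],[0,0,0,0,0,0.004,-1],[0,0,0,0,0,0.002,-1],[0,0,0,0,0,0.001,-1],[0,0,0,0,0,0.001,-1],[0,0,0,0,0,0,-1]])

```text
clock: 6.32
tcp_pos: [0.5598, 0.1127, 0.0485]
orientation: [2.228, 2.214, 0.001]
contact_force: [0.7, -0.2, -1.3]
grip_width: 0.0637
gripper_force: 44.4
```

Request:
apply_moves(moves=[[0,0,0,0,0,0.001,-1],[0,0,0,0,0,0.001,-1],[0,0,0,0,0,0,-1],[0,0,0,0,0,0,1],[0,0,0,0,0,0,1],[0,0,0,0,0,0,1],[0,0,0,0,0,0,1],[0,0,0,0,0,0,1]])

```text
clock: 6.98
tcp_pos: [0.5596, 0.1126, 0.0462]
orientation: [-2.228, -2.215, 0.0]
contact_force: [0.5, -0.0, 0.3]
grip_width: 0.0861
gripper_force: 0.0
```

Request:
apply_moves(moves=[[0,0,0,0,0,-0.02,1],[0,0,0,0,0,-0.035,1],[0,0,0,0,0,-0.04,1],[0,0,0,-0.01,0,-0.04,1],[0,0,0,-0.01,0,-0.04,1],[0,0,0,-0.01,0,-0.03,1],[0,0,0,0,0,-0.01,1],[0,0,0,0,0,0,1]])

```text
clock: 7.65
tcp_pos: [0.5611, 0.0825, 0.2644]
orientation: [2.227, 2.21, 0.007]
contact_force: [0.3, 0.3, -0.6]
grip_width: 0.0852
gripper_force: 0.0
```

Run:
```python
from rackfit import *
C,im=look("pics/w3.png")
for t in("block","gap","kept0"):
    for s in silhouettes(t,"wrist"):
        e=s["extent"];h=maskhull(s["mask"])
        if s["p"]>.4: print(t,s["p"],np.round(e),fit(GAP if t=="gap" else BLOCK+[0,0,.045],[(C,h)],(ray(C,e[:2],.06))))
plan((.46,.3214,.27),2.77-np.pi/2,8)
```

```text
7.75 0.028346448216402226 [0.5588 0.0828 0.2602] 0.08513501341054407
block 0.86 [318. 173.  77.  53.] [ 0.0149  0.5592  0.1118 -0.0018]
block 0.59 [209. 428.  51.  48.] [ 0.5743  0.4377 -0.1714  1.4493]
kept0 0.68 [317. 346.  65.  52.] [ 0.0354  0.5568 -0.0703 -0.0058]
kept0 0.59 [318. 238.  72.  53.] [ 0.038   0.5582  0.05   -0.0197]
kept0 0.55 [319. 294.  69.  58.] [ 0.0212  0.5592 -0.0092  3.1422]
at [0.5584 0.0829 0.2593] yang -0.005084961228233816 turn deg [ -0.1867  -0.108  -69.0006] D [-0.0984  0.2385  0.0107] rowmm 32.27729923103488
[-0.0039, -0.0022, -1.4375, 0.0297, -0.0125, -0.0013]
[-0.0039, -0.0022, -1.4375, 0.0313, -0.0078, -0.0013]
[-0.0039, -0.0022, -1.4375, 0.0321, -0.0031, -0.0013]
[-0.0039, -0.0022, -1.4375, 0.0322, 0.0018, -0.0013]
[-0.0039, -0.0022, -1.4375, 0.0316, 0.0066, -0.0013]
[-0.0039, -0.0022, -1.4375, 0.0302, 0.0113, -0.0013]
[-0.0039, -0.0022, -1.4375, 0.0282, 0.0157, -0.0013]
[-0.0039, -0.0022, -1.4375, 0.0255, 0.0197, -0.0013]
```

View pics/w3.png

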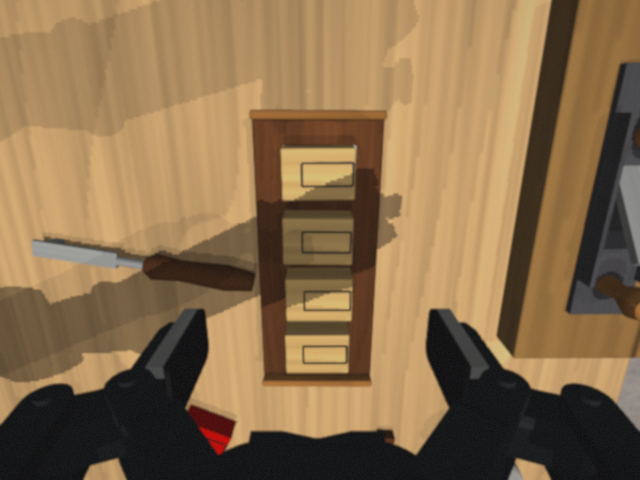

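The block stands at (318,173), square with its neighbours. Its pencil outline is at (327,175), towards +x. Next is the meter.

```bash
python3 -c "
from h import *
C=cam('wrist',telemetry.get_obs()); print(ray(C,(327.5,175),.075))
plan((.46,.3214,.28),2.77-np.pi/2,12)"
```

```text
[0.5666 0.1113 0.075 ]
at [0.5584 0.0829 0.2593] yang -0.005084961228233816 turn deg [ -0.1867  -0.108  -69.0006] D [-0.0984  0.2385  0.0207] rowmm 21.568964842721687
[-0.0026, -0.0015, -0.9583, 0.0198, -0.0083, -0.0017]
[-0.0026, -0.0015, -0.9583, 0.0206, -0.0063, -0.0017]
[-0.0026, -0.0015, -0.9583, 0.0211, -0.0042, -0.0017]
[-0.0026, -0.0015, -0.9583, 0.0214, -0.002, -0.0017]
[-0.0026, -0.0015, -0.9583, 0.0215, 0.0001, -0.0017]
[-0.0026, -0.0015, -0.9583, 0.0214, 0.0023, -0.0017]
[-0.0026, -0.0015, -0.9583, 0.021, 0.0044, -0.0017]
[-0.0026, -0.0015, -0.9583, 0.0205, 0.0065, -0.0017]
[-0.0026, -0.0015, -0.9583, 0.0197, 0.0085, -0.0017]
[-0.0026, -0.0015, -0.9583, 0.0188, 0.0104, -0.0017]
[-0.0026, -0.0015, -0.9583, 0.0177, 0.0123, -0.0017]
[-0.0026, -0.0015, -0.9583, 0.0163, 0.014, -0.0017]
```

Request:
apply_moves(moves=[[0,0,-0.96,0.02,-0.008,-0.002,1],[0,0,-0.96,0.021,-0.006,-0.002,1],[0,0,-0.96,0.021,-0.004,-0.002,1],[0,0,-0.96,0.021,-0.002,-0.002,1],[0,0,-0.96,0.021,0,-0.002,1],[0,0,-0.96,0.021,0.002,-0.002,1],[0,0,-0.96,0.021,0.004,-0.002,1],[0,0,-0.96,0.02,0.006,-0.002,1]])

```text
clock: 8.62
tcp_pos: [0.4934, 0.2409, 0.2762]
orientation: [-1.175, -2.912, 0.002]
contact_force: [-0.0, -0.4, 0.3]
grip_width: 0.0852
gripper_force: 0.0
```

Request:
apply_moves(moves=[[0,0,-0.96,0.02,0.008,-0.002,1],[0,0,-0.96,0.019,0.01,-0.002,1],[0,0,-0.96,0.018,0.012,-0.002,1],[0,0,-0.96,0.016,0.014,0,1],[0,0,0,0,0,0,1],[0,0,0,0,0,0,1],[0,0,0,0,0,0,1],[0,0,0,0,0,0,1]])

```text
clock: 9.28
tcp_pos: [0.461, 0.3176, 0.2826]
orientation: [-0.582, -3.087, 0.002]
contact_force: [1.5, -0.8, 1.2]
grip_width: 0.0852
gripper_force: 0.0
```

Run:
```python
from rackfit import *
C,im=look()
for t in("meter","stand"):
    for s in silhouettes(t,"wrist"):
        e=s["extent"];h=maskhull(s["mask"])
        if s["p"]>.3:
            print(t,s["p"],np.round(e),fit(METER if t=="meter" else STAND,[(C,h)],(.46,.3214))); cv2.polylines(im,[np.int32(h)],1,(0,255,0),1)
cv2.imwrite("pics/w4.png",im)
plan((.46,.3214,.28),2.77-np.pi/2,1)
```

```text
9.3833 0.0048818429278259376 [0.4611 0.3177 0.2829] 0.08534596811013118
meter 0.9 [405. 290.  64.  60.] [1.     0.46   0.3214 0.    ]
meter 0.85 [320. 202.  32.  66.] [ 0.0516  0.4591  0.322  -0.3654]
stand 0.89 [319. 183.  86.  87.] [0.0413 0.459  0.3219 2.7805]
at [0.4609 0.3182 0.2833] yang 1.198913657327073 turn deg [-0.0104  0.0126 -0.0166] D [-0.0009  0.0032 -0.0033] rowmm 4.62995099022449
[-0.0017, 0.0021, -0.0028, 0.002, 0.0026, 0.0033]
```

View pics/w4.png

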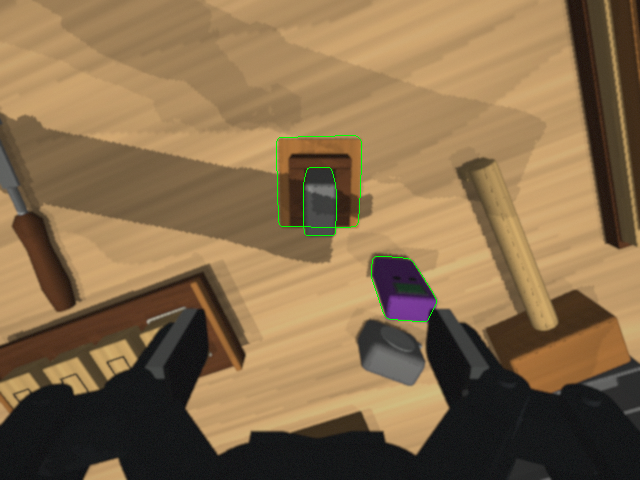

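The grey meter is in its stand at (320,202). The purple look-alike at (405,290) and the tape at (392,350) are clear of the fingers' path.

Request:
apply_moves(moves=[[0,0,0,0.002,0.002,0.03,1],[0,0,0,0.001,0.001,0.038,1],[0,0,0,0,0,0.038,1],[0,0,0,0,0,0.038,1],[0,0,0,0,0,0.033,1],[0,0,0,0,0,0.02,1],[0,0,0,0,0,0.01,1],[0,0,0,0,0,0,1]])

```text
clock: 10.2
tcp_pos: [0.4579, 0.3217, 0.0744]
orientation: [-0.579, -3.085, 0.004]
contact_force: [-0.3, 0.3, 0.6]
grip_width: 0.0853
gripper_force: 0.0
```

Request:
apply_moves(moves=[[0,0,0,0,0,0,-1],[0,0,0,0,0,0,-1],[0,0,0,0,0,0,-1],[0,0,0,0,0,0,-1],[0,0,0,0,0,0,-1],[0,0,0,0,0,0,-1],[0,0,0,0,0,0,-1],[0,0,0,0,0,0,-1]], grip_force=50)

```text
clock: 10.87
tcp_pos: [0.4595, 0.3231, 0.0773]
orientation: [0.579, 3.086, 0.001]
contact_force: [-0.2, -0.5, 6.9]
grip_width: 0.0256
gripper_force: 52.8
```

Request:
apply_moves(moves=[[0,0,0,0,0,-0.01,-1],[0,0,0,0,0,-0.02,-1],[0,0,0,0,0,-0.03,-1],[0,0,0,0,0,-0.03,-1],[0,0,0,0,0,-0.03,-1],[0,0,0,0,0,-0.02,-1],[0,0,0,0,0,-0.01,-1],[0,0,0,0,0,0,-1]])

```text
clock: 11.53
tcp_pos: [0.4596, 0.3235, 0.2287]
orientation: [0.579, 3.085, 0.004]
contact_force: [-0.3, 0.1, -1.6]
grip_width: 0.0252
gripper_force: 52.0
```

```bash
python3 -c "
from h import *
o=telemetry.get_obs();print(o['grip_width'],o['gripper_force'],o['contact_force'],o['moment'],o['joints'])
plan((.5668,.1115,.225),np.pi/2-.005,12)"
```

```text
0.02522431651549334 52.0283317565918 [-0.2569  0.1399 -1.6461] [0.0071 0.011  0.0199] [-0.0867  0.4036 -0.8115  1.7938  0.3301  1.0814  0.1851]
at [0.4596 0.3235 0.2287] yang 1.200048068374808 turn deg [  0.1486   0.1699 -20.956 ] D [ 0.1072 -0.212  -0.0037] rowmm 19.800222668075843
[0.0021, 0.0024, -0.2911, -0.0147, -0.0132, 0.0003]
[0.0021, 0.0024, -0.2911, -0.0143, -0.0137, 0.0003]
[0.0021, 0.0024, -0.2911, -0.0139, -0.0141, 0.0003]
[0.0021, 0.0024, -0.2911, -0.0135, -0.0145, 0.0003]
[0.0021, 0.0024, -0.2911, -0.013, -0.0149, 0.0003]
[0.0021, 0.0024, -0.2911, -0.0125, -0.0153, 0.0003]
[0.0021, 0.0024, -0.2911, -0.0121, -0.0157, 0.0003]
[0.0021, 0.0024, -0.2911, -0.0116, -0.016, 0.0003]
[0.0021, 0.0024, -0.2911, -0.0111, -0.0164, 0.0003]
[0.0021, 0.0024, -0.2911, -0.0106, -0.0167, 0.0003]
[0.0021, 0.0024, -0.2911, -0.0101, -0.017, 0.0003]
[0.0021, 0.0024, -0.2911, -0.0096, -0.0173, 0.0003]
```

Request:
apply_moves(moves=[[0,0,-0.29,-0.015,-0.013,0,-1],[0,0,-0.29,-0.014,-0.014,0,-1],[0,0,-0.29,-0.014,-0.014,0,-1],[0,0,-0.29,-0.013,-0.014,0,-1],[0,0,-0.29,-0.013,-0.015,0,-1],[0,0,-0.29,-0.013,-0.015,0,-1],[0,0,-0.29,-0.012,-0.016,0,-1],[0,0,-0.29,-0.012,-0.016,0,-1]])

```text
clock: 12.2
tcp_pos: [0.53, 0.1802, 0.2243]
orientation: [-0.197, -3.132, 0.002]
contact_force: [0.4, 1.2, -2.4]
grip_width: 0.0258
gripper_force: 52.1
```

Request:
apply_moves(moves=[[0,0,-0.29,-0.011,-0.016,0,-1],[0,0,-0.29,-0.011,-0.017,0,-1],[0,0,-0.29,-0.01,-0.017,0,-1],[0,0,-0.29,-0.009,-0.017,0.003,-1],[0,0,0,0,0,0.015,-1],[0,0,0,0,0,0.015,-1],[0,0,0,0,0,0.01,-1],[0,0,0,0,0,0,-1]])

```text
clock: 12.87
tcp_pos: [0.5639, 0.1107, 0.1796]
orientation: [-0.009, -3.135, 0.002]
contact_force: [-0.2, 0.1, -1.0]
grip_width: 0.0258
gripper_force: 52.1
```

Run:
```python
from rackfit import *
C,im=look("pics/w5.png")
o=telemetry.get_obs();t=o["tcp_pos"]
F=np.r_[box(.046,.026,0,.1)]
for n in("scene","side"):
    im=grab_frame(n);c=cam(n)
    G=place((t[0],t[1],0),F)+[0,0,t[2]-.057]
    u=proj(c,G).mean(0).astype(int)
    S=place((t[0],t[1],0),box(.036,.012,t[2]-.070,t[2]-.070)); B=place((.559,.1115,0),box(.064,.045,.045,.075)); L=place((.567,.1115,0),box(.044,.02,.075,.075))
    big=cv2.resize(im,None,fx=5,fy=5,interpolation=cv2.INTER_CUBIC)
    for P,k in((S,(0,0,255)),(L,(0,255,0)),(G,(255,0,0))):
        for q in proj(c,P): cv2.circle(big,tuple(int(v*5+2) for v in q),3,k,-1)
    x,y=u*5; cv2.imwrite(f"pics/{n}5.png",big[max(0,y-200):y+330,max(0,x-200):x+200])
a,b=[cv2.imread(f"pics/{n}5.png") for n in("scene","side")]; h=min(len(a),len(b)); cv2.imwrite("pics/both5.png",np.hstack([a[:h],b[:h]]))
plan((.5668,.1115,.16),np.pi/2-.005,1); print(o["contact_force"])
```

```text
12.9667 0.02379701237069236 [0.5655 0.1118 0.1825] 0.025553393484229973
at [0.5665 0.1121 0.184 ] yang 1.5652573475390303 turn deg [ 0.0195  0.0643 -0.0309] D [ 0.0003 -0.0006 -0.024 ] rowmm 24.004799608665287
[0.0032, 0.0107, -0.0051, -0.0003, -0.0006, 0.024]
[ 0.6404  1.574  -1.101 ]
```

View pics/both5.png

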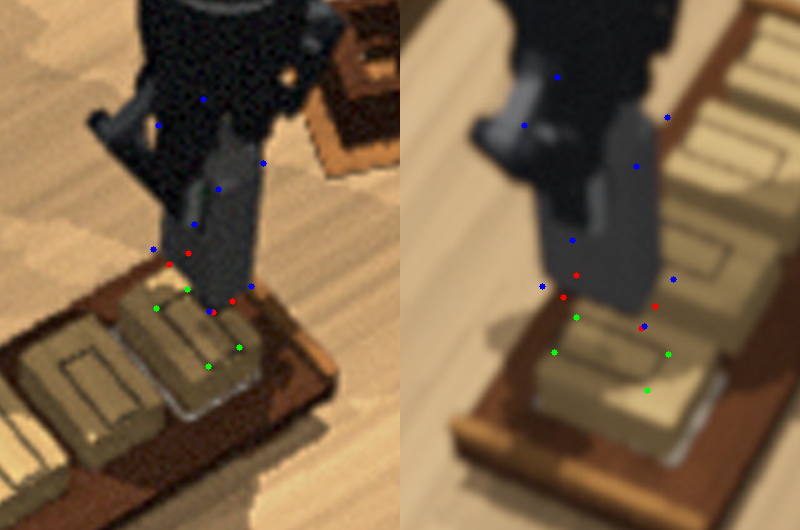

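View pics/w5.png

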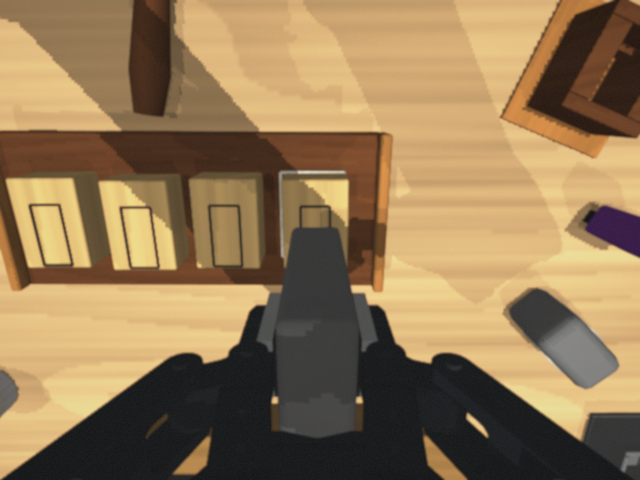

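Run:
```python
from rackfit import *
ts=[]
C,im=look()
for k in range(5): ts.append(telemetry.get_obs()["tcp_pos"]); grab_frame("wrist")
print(np.array(ts)); 
for s in silhouettes("block","wrist"):
    e=s["extent"]
    if s["p"]>.4 and e[1]<260: print(s["p"],np.round(e),fit(BLOCK+[0,0,.045],[(C,maskhull(s["mask"]))],(ray(C,e[:2],.06))))
B=place((.559,.1115,0),box(.064,.045,.045,.075)); print(proj(C,B))
for uv in((281,172),(346,172)): print("chalk",ray(C,uv,.045)[:2])
for n in("scene","side"):
    grab_frame(n); c=cam(n)
    for t in("gap","block"):
      for s in silhouettes(t,n):
        e=s["extent"]; w=ray(c,e[:2],.06)
        if s["p"]>.3 and np.hypot(*(w[:2]-(.559,.02)))<.13:
          print(n,t,s["p"],np.round(e),fit(GAP if t=="gap" else BLOCK+[0,0,.045],[(c,maskhull(s["mask"]))],w))
```

```text
13.2167 0.0021082892009787364 [0.5666 0.1119 0.184 ] 0.025180039751170568
[[0.5665 0.1118 0.184 ]
 [0.5664 0.1118 0.1839]
 [0.5664 0.1116 0.1837]
 [0.5663 0.1117 0.1837]
 [0.5663 0.1116 0.1835]]
0.62 [315. 216.  66.  94.] [ 0.0744  0.5594  0.1113 -0.0152]
[[283.7915 168.9957]
 [280.0975 175.7445]
 [344.8043 168.5357]
 [347.9847 175.2351]
 [286.601  250.2863]
 [283.4734 265.0158]
 [343.5255 249.8819]
 [346.337  264.5742]]
chalk [0.5292 0.0869]
chalk [0.5296 0.1349]
scene block 0.75 [357. 218.  29.  26.] [0.1086 0.5622 0.1101 3.0853]
side gap 0.46 [299. 279.  38.  35.] [0.3232 0.5617 0.1083 3.1633]
side block 0.94 [300. 280.  37.  19.] [0.0697 0.5607 0.1106 0.0322]
```

Request:
apply_moves(moves=[[0,0,0,-0.002,0,0.005,-1],[0,0,0,0,0,0.01,-1],[0,0,0,0,0,0.01,-1],[0,0,0,0,0,0.006,-1],[0,0,0,0,0,0.002,-1],[0,0,0,0,0,0,-1],[0,0,0,0,0,0,-1],[0,0,0,0,0,0,-1]])

```text
clock: 14.53
tcp_pos: [0.5684, 0.1118, 0.1506]
orientation: [0.009, 3.141, 0.0]
contact_force: [-0.6, 0.1, -0.6]
grip_width: 0.0254
gripper_force: 52.0
```

```bash
cat > chk.py <<'E'
from rackfit import *
import sys
C,im=look(); o=telemetry.get_obs();t=o["tcp_pos"];print(t,o["contact_force"])
out=[]
for n,x,y in(("scene",357,215),("side",300,275)):
    im=grab_frame(n)[y-38:y+37,x-28:x+28]; out.append(cv2.resize(cv2.convertScaleAbs(im,alpha=1.6,beta=10),None,fx=7,fy=7,interpolation=cv2.INTER_CUBIC))
cv2.imwrite(sys.argv[1],np.hstack(out))
E
python3 chk.py pics/c6.png
```

```text
14.6333 0.0027195639773316656 [0.5685 0.1117 0.1508] 0.025641936667976734
[0.5684 0.1117 0.1507] [ 0.6932 -0.0286 -1.1507]
```

View pics/c6.png

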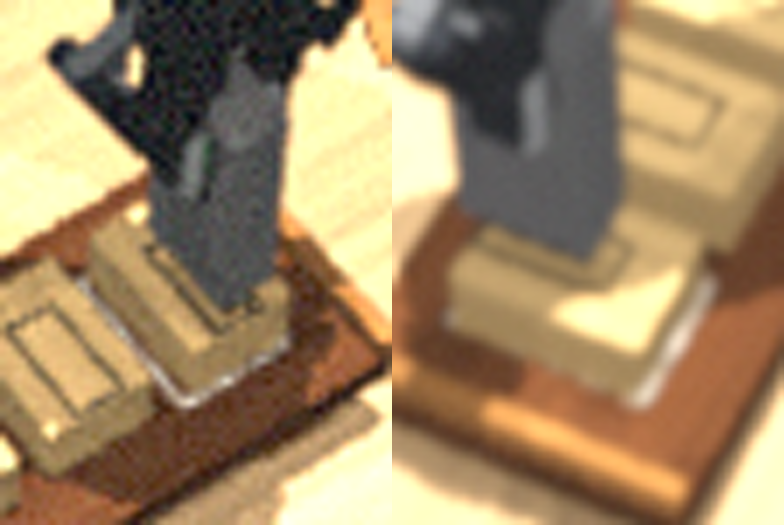

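Run:
```python
from h import *
def w(n,x0,y0,X,Y,z): return ray(cam(n),(x0+X/7-.43,y0+Y/7-.43),z)[:2]
s=lambda X,Y,z:w("scene",329,177,X,Y,z)
d=lambda X,Y,z:w("side",272,237,X-392,Y,z)
zb=.094
print("scene outline +x-y,-x-y,+x+y",s(222,328,.075),s(150,250,.075),s(262,303,.075),"ctr",(s(150,250,.075)+s(262,303,.075))/2)
print("scene box", s(230,307,zb),s(155,225,zb),s(272,275,zb),"ctr",(s(155,225,zb)+s(272,275,zb))/2)
print("side outline",d(590,280,.075),d(632,240,.075),d(483,230,.075),"ctr",(d(632,240,.075)+d(483,230,.075))/2)
print("side box",d(590,258,zb),d(618,195,zb),d(462,205,zb),"ctr",(d(618,195,zb)+d(462,205,zb))/2)
```

```text
scene outline +x-y,-x-y,+x+y [0.5893 0.1044] [0.5468 0.1036] [0.5891 0.1227] ctr [0.568  0.1132]
scene box [0.5932 0.104 ] [0.5492 0.1034] [0.591  0.1245] ctr [0.5701 0.114 ]
side outline [0.5526 0.1167] [0.5477 0.0983] [0.5901 0.1143] ctr [0.5689 0.1063]
side box [0.5497 0.121 ] [0.5525 0.0971] [0.5927 0.1203] ctr [0.5726 0.1087]
```

The meter stands over the outline, about 2–3 mm too far in +x and 1–2 mm in +y (box against outline in both cameras). I'll correct that and press in slowly.

Request:
apply_moves(moves=[[0,0,0,0.001,-0.001,0,-1],[0,0,0,0.001,0,0.001,-1],[0,0,0,0,0,0.001,-1],[0,0,0,0,0,0.001,-1],[0,0,0,0,0,0.001,-1],[0,0,0,0,0,0.001,-1],[0,0,0,0,0,0,-1],[0,0,0,0,0,0,-1]])

```text
clock: 15.45
tcp_pos: [0.5662, 0.1106, 0.1454]
orientation: [0.01, 3.142, -0.0]
contact_force: [-1.0, -0.6, -0.8]
grip_width: 0.0258
gripper_force: 52.3
```

Request:
apply_moves(moves=[[0,0,0,0,0,0.001,-1],[0,0,0,0,0,0.001,-1],[0,0,0,0,0,0.001,-1],[0,0,0,0,0,0,-1],[0,0,0,0,0,0,-1],[0,0,0,0,0,0,-1],[0,0,0,0,0,0,-1],[0,0,0,0,0,0,-1]])

```text
clock: 16.12
tcp_pos: [0.5662, 0.1105, 0.1424]
orientation: [0.01, 3.141, -0.0]
contact_force: [-1.5, -1.1, 4.1]
grip_width: 0.0255
gripper_force: 52.5
```

Run:
```python
from h import *
f=[];t=[]
for k in range(10):
    o=telemetry.get_obs();f.append(o["contact_force"]);t.append(o["tcp_pos"]);grab_frame("side")
print(np.mean(f,0),np.std(f,0),np.mean(t,0),o["moment"],o["clock"])
```

```text
[-1.3926 -0.8139  2.9231] [0.5303 0.4548 0.4704] [0.5662 0.1106 0.1423] [-0.2167  0.2773 -0.0273] 16.5667
```

Request:
apply_moves(moves=[[0,0,0,0,0,0.001,-1],[0,0,0,0,0,0.001,-1],[0,0,0,0,0,0,-1],[0,0,0,0,0,0,-1],[0,0,0,0,0,0,-1],[0,0,0,0,0,0,-1],[0,0,0,0,0,0,-1],[0,0,0,0,0,0,-1]])

```text
clock: 17.28
tcp_pos: [0.5662, 0.1105, 0.1403]
orientation: [0.01, 3.141, -0.0]
contact_force: [-1.8, -1.3, 4.0]
grip_width: 0.0257
gripper_force: 52.7
```

```bash
python3 chk.py pics/c7.png
python3 - <<'E'
from h import *
f=[];t=[]
for k in range(10):
    o=telemetry.get_obs();f.append(o["contact_force"]);t.append(o["tcp_pos"]);grab_frame("side")
print(np.mean(f,0),np.mean(t,0),o["orientation"],o["clock"])
E
```

```text
17.3833 0.0016612408249521184 [0.5662 0.1106 0.1403] 0.025507602734243066
[0.5662 0.1105 0.1403] [-0.6029 -2.0878  3.5158]
[-0.9901 -0.9282  3.8001] [0.5662 0.1106 0.1403] [ 0.0098  3.1415 -0.0001] 17.9833
```

View pics/c7.png

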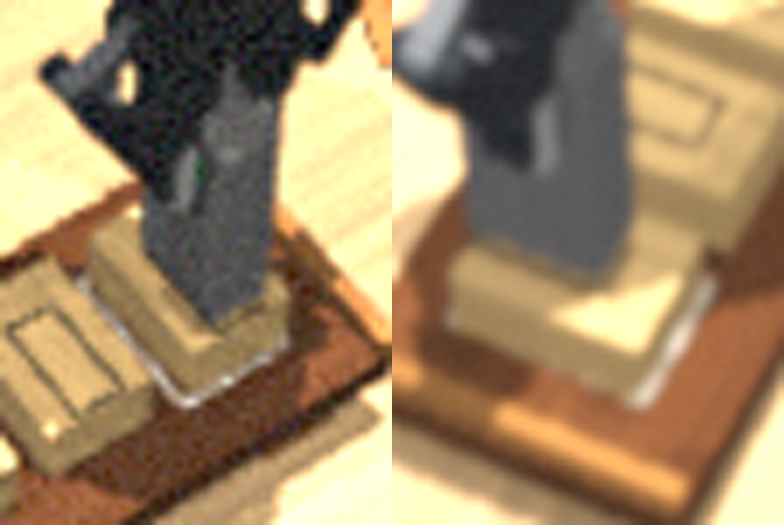

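The meter sits squarely over the outline on the block: box bottom corner at (222,318) in the left half, (600,270) in the right. The block hasn't shifted. The push is about 4.9 N, which matches the foot being roughly half in, so I'm handing in.

```bash
python3 -c "
from bench import order
print(order.hand_in())"
```

```text
the job is handed in; nothing more can be done
None
```

I handed the job in: the block is in the chalk-outlined place, and the meter is held upright with its foot on the pencil outline, pressed at about 5 N (roughly halfway in); no verdict came back.

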